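# Couple the greaser to a sample-arm drive

## Robot

A 7-joint arm with a two-finger parallel gripper is mounted at the origin on the work surface. World frame = base frame: x ahead of the robot, y to its left, z up, the work surface at z = 0. Lengths are in m, angles in rad, forces in N, time in s.
With the tool pointing down it reaches from about 0.35 to 0.9 m from the base axis. Payload 8.1 kg.
Tool frame: the origin (TCP) lies midway between the tips of the shut fingers; the grasp point (between the pads) lies 19 mm behind it (arm.pinch_z is the distance from the TCP to the grasp point, in m); z points along the fingers, y is the direction in which the jaws open and shut (so a half turn about z gives the same grasp; the last joint's range is limited). The gripper opens to 92 mm and grips with 3 to 60 N. Pads are 19 mm wide; open, the fingers measure 130 mm over their backs; the gripper's body (75 mm by 190 mm) begins 47 mm behind the grasp point.
Start: joints at [1.139, 0.434, 0.025, 1.573, -0.012, 1.134, -0.075], TCP at [0.202, -0.592, 0.227] pointing down, gripper open.
Joint ranges: [-2.62, 2.62], [-0.44, 2.09], [-1.27, 1.32], [0.08, 2.57], [-1.32, 4.46], [0.12, 2], [-2.74, 2.74]. Speed limits (rad/s): [2.22, 2.22, 3.01, 3.01, 3.14, 3.14, 3.14].

## Interface

Orientations are given as a rotation vector (axis times angle).
In Python, from cell import arm, eyes gives the robot as it stands.
- The arm moves only by the tool apply_moves, never from a script. Its argument "targets" is one flat list of numbers, 5 for each row, row after row: the closure, from 0 (fully open) to 1 (shut), then the shift along the tool's x, y, z each as a share of 40 cm, from -1 to 1, then the turn about the tool's z as a share of pi/2 rad, from -1 to 1. A call has 1 to 20 rows; each row shifts and turns the commanded pose from where the row before left it, along the tool's axes as they then stand; what a row does not reach is not made up. A row lasts 1/8 s, in which the tool goes at most 62.5 mm and 10.7 degrees, less where a joint would pass 70% of its speed; a pose out of reach is approached as far as the arm can. A call with a number of a shift or a turn outside -1 to 1 is refused whole. A call with a gripper value outside its range is refused whole. The fingers move at their own pace and stop on an object; "grip_force" is the grip in N (left out, the last holds). Time passes only in rows, so rows that do not move let the fingers close. It gives the time, the measured TCP pose, the force and the opening at its end, in the units of the state.
- arm.observe(): the state, without advancing time (a new reading comes with each control period).
- eyes.get_image(name): name is "side" or "top" or "wrist"; returns the picture (480x640x3 uint8, red, green, blue); there is no depth.
- eyes.camera_params(name): a dict with "camera_matrix" (3x3 intrinsics, pixels), "xyz" and "attitude" of the camera in the world; the wrist camera has in their place "hand_eye" (4x4, takes a point from camera to tool coordinates, whose origin is the TCP and whose axes are the flange's). Camera axes: x right, y down, z forward; pixel columns grow to the right and rows downward; lengths in m; the calibration is good to about 2 mm. A picture is of the moment at which its call begins: read the wrist's pose just before it. camera_params takes no time and is no camera call.
- arm.sign_off(): hands the job in, once; it reports no verdict.
The state is a dict: "clock": time; "joints": joint angles; "dq": joint speeds; "joint_efforts": joint torques, N m; "position": TCP position; "ee_rot": TCP orientation; "force": force on the tool from outside, world axes, zero at the start; "ft_torque": the same for the moment, N m; "width": opening from 0.0 (shut) to 1.0 (fully open).
Only numpy, scipy, OpenCV 4.12 (cv2) and the standard library are available. Lean on these libraries where they do the work, as an engineer would, in place of code of your own. Each camera call takes 0.05 s, during which the arm holds its last target.

## Task

Flip the red arrest lever of the sample-arm drive unit outward so that the blue beam springs up off the tilted brass grease nipple, and once the beam is fully up put the lever back to arrest it there. Then take the steel coupler with the orange rings from the rack, and press its open mouth squarely onto the nipple until the yellow collar snaps down. Finish while still gripping the coupler and holding the collar down against its spring; leave the other things where they are.

Things in the scene. Friction and masses are not known exactly. Their poses are not given: they have to be found in the camera images.
- drive_unit: Sample-arm drive unit, fixed: white housing 190 (its x) x 230 (its y) x 60 mm high. Origin: centre of its underside; its -x side roughly faces the robot. On top: the nipple in the middle; the blue beam, hinged along y at x +60, z 120 mm, reaching 142 mm to -x over the nipple; the arrest lever on the +y side, pivoting about a line along x at y +95, z 100 mm.
- arrest_lever (a joint): Arrest lever's angle, rad: 0 = arrested (lever upright), 0.9 = fully released (leaning outward, to the unit's +y). It stays where left; about 1.5 N at the knob moves it. At 0 its red block locks the beam, down or up; past about 0.5 the beam is free. It goes back to 0 only with the beam fully up or down.
- lever_knob (a point): Centre of the red ball knob (22 mm diameter) topping the lever's 10 mm steel rod, 85 mm from the pivot line. At lever angle 0 it is straight above the pivot, which is at x -20, y +95, z 100 mm of the drive unit; it moves on a circle in the unit's y-z plane. 70 mm are free on either y side of it.
- beam (a joint): The beam's angle in rad: 0 = level, covering the nipple (starts within 0.08 of it); 1.35 = fully up at its stop. A spring lifts it in about 1 to 2 s when the lever is released.
- beam_tip (a point): Centre of the beam's free end, 142 mm from its hinge line. The beam is a bar 30 mm wide and 16 mm thick, with a white end piece.
- nipple: Tilted brass grease nipple, fixed on the unit, 12 mm diameter, tapered tip. Its z axis is the nipple's axis, outward: up, leaning 0.35 rad from vertical to the unit's -x. Origin: its foot, at x -20, y 0, z 55 mm of the unit. Along its z: dark boss (38 mm diameter) up to 12 mm, face of the yellow collar at 34 mm (unpressed), tip at 50 mm.
- nipple_tip (a point): The tip of the nipple, on its axis, 50 mm from the nipple's origin.
- snap_collar (a joint): How far the yellow collar (31 mm diameter) is pressed down along the nipple, m: 0 = up, 0.012 = at its stop. It yields only to about 13 N, then gives way with a snap: the push needed falls steadily to about 6 N near the stop. Beyond 7 mm it counts as snapped down; it springs back if let go.
- coupler: Grease coupler: loose steel cylinder, 100 mm long, two orange rings, 0.17 to 0.29 kg, upright in one of the rack's two wells (which one varies). Origin: centre of its open mouth (underside); z runs up to the closed end. z 0 to 36 mm: 30 mm diameter with a bore 17 wide, 36 deep; above: dark grip, 28 mm diameter. Its rim pushes the yellow collar as the nipple enters the bore.
- spare_driver: A similar loose tool with blue rings and a white closed foot, 28 mm diameter, 100 mm long, in the rack's other well. Not to be used. Origin: centre of its underside.
- tool_rack: Grey rack, fixed, 150 (its x) x 70 x 26 mm high. Origin: centre of its underside. Wells 34 mm wide and 16 mm deep at x -40 and +40 mm; tools stand on the well floor, 10 mm above the table.
- reagent_bottle: Bystander: white bottle, 56 mm diameter, 120 mm high, with a blue cap. Origin under its centre.
- buffer_jar: Bystander: amber jar, 60 mm diameter, 70 mm high. Origin under its centre.
- mouse: Bystander: black computer mouse, 100 x 60 x 26 mm. Origin under its centre.
- slide_box: Bystander: blue and white slide box, 100 x 80 x 34 mm. Origin under its centre.
- screwdriver: Bystander: screwdriver, 160 mm long, lying on the table. Origin under its middle.
Mind the look-alikes: they are no part of the job. Leave any green, pink or purple look-alike of the coupler alone.

How it is judged:
By the outcome, as a careful person would: the job done as asked, in the order asked, and still so for the second after the job is handed in, while the arm keeps its last pose, push and grip.
It also fails if it takes over 58 s, if anything falls off the work surface, if the arm or the gripper's body presses on something with over 40 N, if the wrist force passes 120 N, or if a joint passes its speed limit or range.

## Working session

There is one attempt and no reset: what is moved stays moved. The work goes in short steps, Python scripts to look and compute and a tool call to move; the robot and the scene stay as the last step left them, time stands still between calls to the robot, and variables do not carry over. Pictures are saved under pics/ and viewed, and the job is handed in when it is done.

Besides the shell and the picture viewer there is one more tool, called after "Emit:" by a JSON object that holds its "op" and its "data", one argument or row to a line. apply_moves: Moves the arm, as the interface text tells. Its arguments: {"type":"object","properties":{"targets":{"type":"array"},"grip_force":{"type":"number"}},"required":["targets"]}

```bash
mkdir -p pics; ls
python3 - <<'E'
from cell import arm, eyes
import cv2
s=arm.observe();print(s, arm.pinch_z)
for n in ["side","top","wrist"]:
    im=eyes.get_image(n);cv2.imwrite(f"pics/{n}0.png",im[:,:,::-1]);print(n,eyes.camera_params(n))
E
```

```text
pics
{'clock': 0.0, 'joints': array([ 1.13943006,  0.43523693,  0.02497347,  1.5741103 , -0.01156917,
        1.13399765, -0.0751265 ]), 'dq': array([ 3.11647482e-03, -3.19006720e-05,  4.60301456e-04,  1.12002889e-04,
       -9.15370559e-04,  1.06702685e-04, -9.04792353e-04]), 'joint_efforts': array([-2.42696042e-04, -6.67845154e+01,  9.85038690e-01, -3.14462793e+01,
       -6.04960928e-02,  4.31416591e-02,  1.31111642e-04]), 'position': array([ 0.2015643 , -0.59105611,  0.22593122]), 'ee_rot': array([-3.09773625e+00, -5.13718948e-01,  6.80062224e-04]), 'force': array([ 0.12718492, -0.72789856, -0.48326069]), 'ft_torque': array([ 0.04138464, -0.00265316,  0.01644888]), 'width': 0.9964031041706201} 0.0188
side {'camera_matrix': array([[490.12002659,   0.        , 317.08283089],
       [  0.        , 490.12002659, 239.09741638],
       [  0.        ,   0.        ,   1.        ]]), 'xyz': array([ 0.37882249, -0.89989178,  0.95268   ]), 'attitude': array([-2.28419051,  0.18786134, -0.09911673])}
top {'camera_matrix': array([[530.49498464,   0.        , 323.23013702],
       [  0.        , 530.49498464, 242.26676022],
       [  0.        ,   0.        ,   1.        ]]), 'xyz': array([0.39099655, 0.02268989, 1.22439961]), 'attitude': array([-2.16545143,  2.12730974, -0.1799901 ])}
wrist {'camera_matrix': array([[395.08400391,   0.        , 314.54337675],
       [  0.        , 395.08400391, 239.61646704],
       [  0.        ,   0.        ,   1.        ]]), 'hand_eye': array([[ 6.53604367e-04, -9.62000028e-01, -2.73048564e-01,
         7.27496938e-02],
       [ 9.99999784e-01,  6.45837880e-04,  1.18323885e-04,
        -2.85074663e-04],
       [ 6.25175248e-05, -2.73048582e-01,  9.62000243e-01,
        -1.57251531e-01],
       [ 0.00000000e+00,  0.00000000e+00,  0.00000000e+00,
         1.00000000e+00]])}
```

View pics/side0.png

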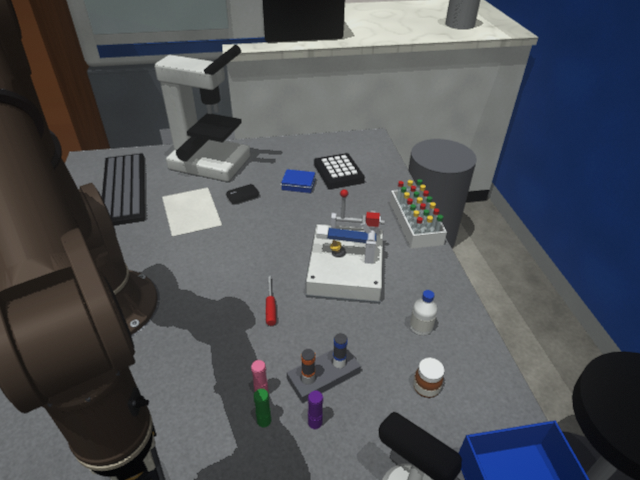

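View pics/top0.png

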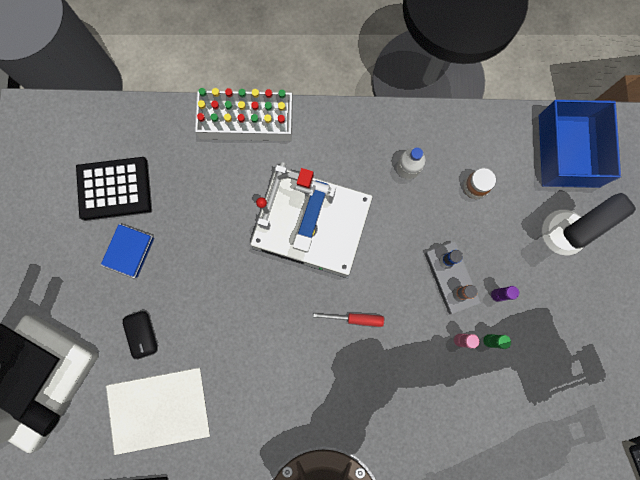

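View pics/wrist0.png

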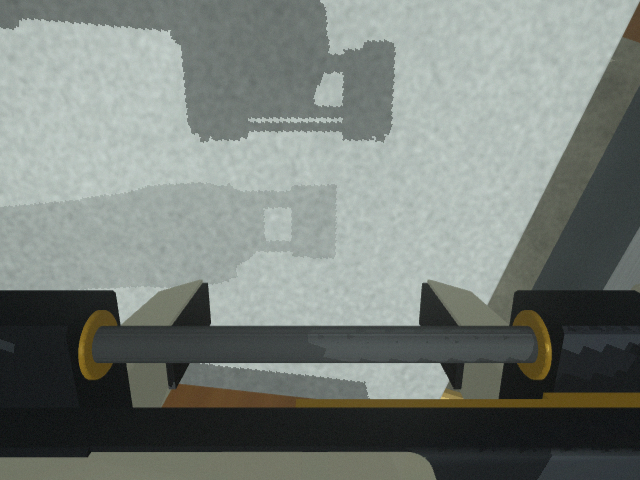

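The side view shows the unit at (345,260) with the red knob at (344,193). The coupler with orange rings is at (308,365) and the blue-ringed spare at (340,350). The green, pink and purple look-alikes stand free on the table. Next I measure.

```bash
cat > h.py <<'E'
import numpy as np, cv2
from scipy.spatial.transform import Rotation as R
from cell import arm, eyes
def cam(n,s=None):
    p=eyes.camera_params(n);K=p["camera_matrix"]
    if n=="wrist":
        s=s or arm.observe();T=np.eye(4);T[:3,:3]=R.from_rotvec(s["ee_rot"]).as_matrix();T[:3,3]=s["position"]
        T=T@p["hand_eye"];return K,T[:3,:3],T[:3,3]
    return K,R.from_rotvec(p["attitude"]).as_matrix(),p["xyz"]
def ray(c,u,v):
    K,Rm,o=c;d=Rm@np.linalg.inv(K)@[u,v,1];return o,d/np.linalg.norm(d)
def plane(c,u,v,z):
    o,d=ray(c,u,v);return o+d*(z-o[2])/d[2]
def proj(c,p):
    K,Rm,o=c;q=K@(Rm.T@(np.asarray(p)-o));return q[:2]/q[2]
def tri(c1,p1,c2,p2):
    o1,d1=ray(c1,*p1);o2,d2=ray(c2,*p2)
    A=np.stack([d1,-d2],1);t=np.linalg.lstsq(A,o2-o1,rcond=None)[0]
    a,b=o1+t[0]*d1,o2+t[1]*d2;return (a+b)/2,np.linalg.norm(a-b)
def shot(n,f):
    im=eyes.get_image(n)[:,:,::-1].copy();cv2.imwrite(f"pics/{f}.png",im);return im
def blobs(im,lo,hi,amin=8,box=None):
    h=cv2.cvtColor(im,cv2.COLOR_BGR2HSV);m=cv2.inRange(h,np.array(lo),np.array(hi))
    if box: z=np.zeros_like(m);x0,y0,x1,y1=box;z[y0:y1,x0:x1]=m[y0:y1,x0:x1];m=z
    n,l,st,ce=cv2.connectedComponentsWithStats(m)
    return [(st[i].tolist(),ce[i].round(1).tolist()) for i in range(1,n) if st[i][4]>=amin]
E
python3 - <<'E'
import cv2
from h import *
t=cv2.imread("pics/top0.png");s=cv2.imread("pics/side0.png")
a=cv2.resize(t[150:290,240:385],None,fx=4,fy=4,interpolation=cv2.INTER_CUBIC);cv2.imwrite("pics/topunit.png",a)
b=cv2.resize(s[180:305,295:395],None,fx=5,fy=4.8,interpolation=cv2.INTER_CUBIC);cv2.imwrite("pics/sideunit.png",b)
c1=cv2.resize(t[235:360,415:530],None,fx=4,fy=4);c2=cv2.resize(s[325:435,240:370],None,fx=4,fy=4)
cv2.imwrite("pics/r1.png",c1);cv2.imwrite("pics/r2.png",c2)
for n,i in(("top",t),("side",s)):
    print(n,"red",blobs(i,(0,150,90),(8,255,255)))
    print(n,"blue",blobs(i,(100,130,60),(125,255,255),20))
    # white housing
h=cv2.cvtColor(t,cv2.COLOR_BGR2HSV);print(h[260,330],h[235,290])
E
```

```text
top red [([225, 88, 7, 9, 42], [228.4, 91.8]), ([265, 89, 7, 9, 42], [268.2, 92.6]), ([211, 101, 7, 8, 42], [214.4, 104.2]), ([252, 102, 6, 8, 38], [254.5, 105.0]), ([197, 113, 7, 8, 39], [200.3, 116.2]), ([238, 114, 6, 8, 38], [240.6, 117.2]), ([278, 115, 7, 8, 41], [280.7, 118.1]), ([297, 168, 16, 19, 217], [304.7, 177.3]), ([256, 198, 11, 10, 83], [261.0, 202.2]), ([348, 314, 36, 12, 349], [365.9, 319.4])]
top blue [([539, 100, 82, 87, 6136], [579.6, 141.8]), ([411, 148, 12, 11, 101], [416.5, 152.9]), ([298, 190, 27, 47, 614], [311.3, 213.5]), ([101, 225, 49, 51, 1521], [125.5, 250.0]), ([136, 238, 18, 39, 65], [144.7, 256.3]), ([445, 251, 10, 13, 30], [449.6, 257.5])]
side red [([399, 181, 4, 5, 18], [400.3, 183.0]), ([411, 186, 5, 5, 21], [412.6, 188.0]), ([341, 190, 6, 6, 32], [343.5, 192.5]), ([424, 190, 5, 6, 22], [425.5, 192.6]), ([408, 198, 4, 6, 21], [409.3, 200.6]), ([421, 203, 5, 6, 22], [422.5, 205.6]), ([434, 208, 5, 6, 25], [435.8, 210.6]), ([366, 212, 13, 14, 153], [372.2, 218.7]), ([417, 217, 5, 6, 24], [419.0, 219.5]), ([266, 296, 10, 29, 250], [270.1, 310.5])]
side blue [([487, 0, 153, 353, 37024], [581.0, 150.6]), ([127, 38, 138, 18, 1180], [184.7, 46.2]), ([98, 46, 11, 11, 72], [102.4, 51.0]), ([282, 170, 33, 16, 424], [298.0, 177.5]), ([282, 186, 29, 7, 112], [295.8, 188.7]), ([328, 229, 39, 11, 283], [347.1, 233.9]), ([423, 290, 11, 12, 107], [427.8, 295.4]), ([334, 341, 13, 8, 56], [339.6, 345.2]), ([459, 421, 131, 59, 5872], [520.6, 454.5])]
[  0   0 235] [ 30   9 148]
```

View pics/topunit.png

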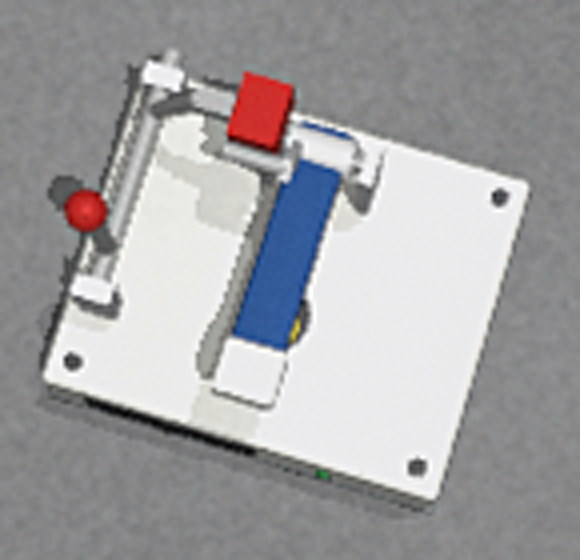

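View pics/sideunit.png

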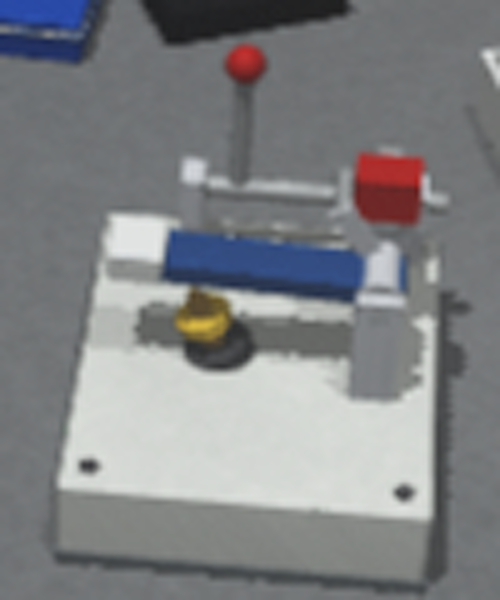

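View pics/r1.png

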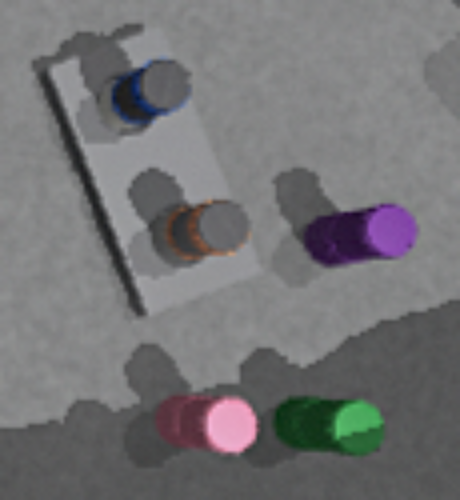

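View pics/r2.png

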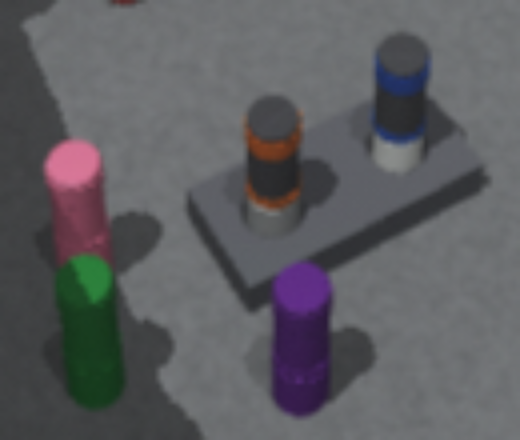

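Five things resemble a coupler. The orange-ringed one stands in a rack well at top (468,292), side (308,365), and matches the description. The blue-ringed one at top (453,257) is the spare, and the pink (470,341), green (498,341) and purple (507,293) ones stand off the rack. The enlarged crops confirm the orange rings. Now the geometry.

Run:
```python
from h import *
ct,cs=cam("top"),cam("side")
f=lambda x,y:(240+x/4,150+y/4)
P=[plane(ct,*f(*q),.06)[:2] for q in [(42,380),(437,498),(530,182),(137,66)]]
print(np.round(P,4));nl,nr,fr,fl=P
print("size y",np.linalg.norm(nl-nr),np.linalg.norm(fl-fr),"x",np.linalg.norm(nl-fl),np.linalg.norm(nr-fr))
c=np.mean(P,0);dy=(nl-nr)+(fl-fr);dx=(fl-nl)+(fr-nr)
yaw1=np.arctan2(dx[1],dx[0]);yaw2=np.arctan2(-dy[0],dy[1]);print("centre",c,"yaw",yaw1,yaw2)
# side corners z=.06 
g=lambda x,y:(295+x/5,180+y/4.8)
S=[plane(cs,*g(*q),.06)[:2] for q in [(60,490),(435,518),(108,214)]];print("side nr,fr,nl",np.round(S,4))
print("knob",tri(ct,(261,202.2),cs,(343.5,192.5)))
print("block",tri(ct,(304.7,177.3),cs,(372.2,218.7)))
print("coupler top",tri(ct,(415+222/4,235+228/4),cs,(240+274/4,325+114/4)))
print("cp top z.11",plane(ct,415+222/4,235+228/4,.11),plane(cs,240+274/4,325+114/4,.11))
print("spare top",tri(ct,(415+166/4,235+85/4),cs,(240+403/4,325+50/4)))
print("tip of nipple?")
```

```text
[[ 0.5638  0.1707]
 [ 0.5022 -0.0488]
 [ 0.6818 -0.0996]
 [ 0.7449  0.1238]]
size y 0.22800893189899019 0.232125710695667 x 0.18706756626366336 0.1866630531095734
centre [0.62319754 0.03651673] yaw -0.2648546052460938 -0.27432607789561775
side nr,fr,nl [[ 0.5063 -0.054 ]
 [ 0.6874 -0.1033]
 [ 0.5681  0.1661]]
knob (array([0.6334676 , 0.13697156, 0.18577943]), np.float64(0.0025594421668715807))
block (array([0.69378143, 0.05150608, 0.15687478]), np.float64(0.00039312548101240317))
coupler top (array([ 0.46829167, -0.301787  ,  0.10897424]), np.float64(0.00615662542733946))
cp top z.11 [ 0.4651414  -0.30128588  0.11      ] [ 0.47127162 -0.30247472  0.11      ]
spare top (array([ 0.54276083, -0.27357332,  0.11029595]), np.float64(0.004681385422299906))
tip of nipple?
```

Emit:
{"op": "apply_moves", "data": {
  "targets": [1, 0, 0, -0.021, 0.0955, 1, 0, 0, -0.021, 0.0955, 1, 0, 0, -0.021, 0.0955, 1, 0, 0, -0.021, 0.0955, 1, 0.0347, -0.1196, 0, 0, 1, 0.0347, -0.1196, 0, 0, 1, 0.0347, -0.1196, 0, 0, 1, 0.0347, -0.1196, 0, 0, 1, 0.0347, -0.1196, 0, 0, 1, 0.0347, -0.1196, 0, 0, 1, 0.0347, -0.1196, 0, 0, 1, 0.0347, -0.1196, 0, 0, 1, 0.0347, -0.1196, 0, 0, 1, 0.0347, -0.1196, 0, 0, 1, 0.0347, -0.1196, 0, 0, 1, 0.0347, -0.1196, 0, 0, 1, 0.0347, -0.1196, 0, 0, 1, 0.0347, -0.1196, 0, 0, 1, 0.0347, -0.1196, 0, 0, 1, 0.0347, -0.1196, 0, 0],
  "grip_force": 10
}}

```text
clock: 2.65
position: [0.6215, 0.0876, 0.26]
ee_rot: [3.112, -0.425, -0.001]
force: [0.1, -0.5, -0.7]
width: 0.004
```

Run:
```python
from h import *
s=arm.observe();c=cam("wrist",s);Rm=R.from_rotvec(s["ee_rot"]).as_matrix();print(s["position"],Rm.round(3).tolist())
im=shot("wrist","w1");print("red",blobs(im,(0,150,90),(8,255,255)))
t=shot("top","t1");sd=shot("side","s1")
cv2.imwrite("pics/s1c.png",cv2.resize(sd[100:310,230:430],None,fx=2.8,fy=2.8))
```

```text
[0.62150126 0.08763578 0.26003657] [[0.963, -0.268, -0.0], [-0.268, -0.963, -0.0], [-0.0, 0.0, -1.0]]
red [([315, 89, 40, 58, 2016], [333.8, 115.8]), ([215, 236, 23, 31, 531], [225.6, 251.3]), ([533, 323, 11, 3, 21], [539.1, 324.1])]
```

View pics/w1.png

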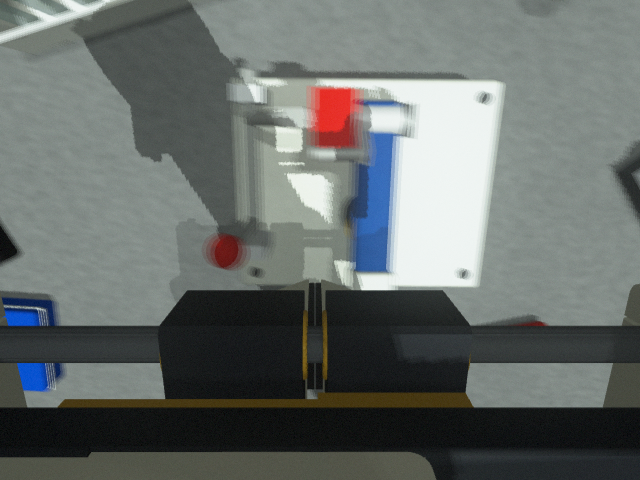

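View pics/s1c.png

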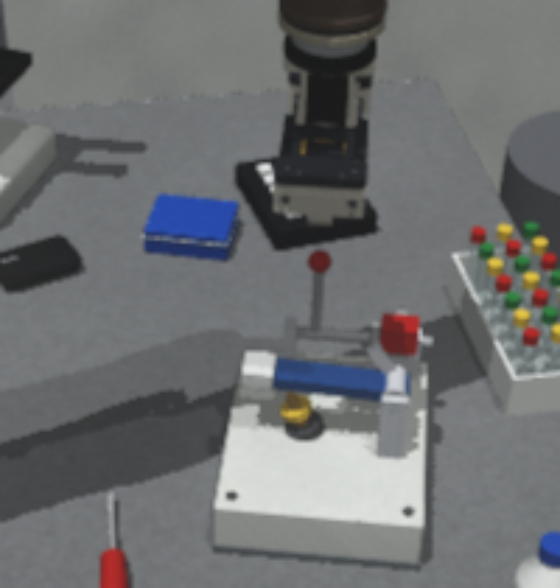

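The wrist picture is motion-blurred but shows the unit square to the tool, with the knob at about (225,251) and the closed fingers at (315,290), on the inner side. I'll take a second, still picture.

Run:
```python
from h import *
s=arm.observe();c=cam("wrist",s);print(s["position"],s["clock"])
im=shot("wrist","w2");print("red",blobs(im,(0,150,90),(8,255,255)))
for st,ce in blobs(im,(0,150,90),(8,255,255),100)[:2]: 
    print(plane(c,*ce,.185))
cv2.imwrite("pics/w2c.png",cv2.resize(im[60:300,190:520],None,fx=2.4,fy=2.4,interpolation=cv2.INTER_CUBIC))
```

```text
[0.62101912 0.08971732 0.2593736 ] 2.8
red [([324, 87, 45, 60, 2468], [345.7, 116.6]), ([220, 234, 33, 34, 783], [235.0, 251.0])]
[0.69208641 0.0521032  0.185     ]
[0.63341695 0.136823   0.185     ]
```

View pics/w2c.png

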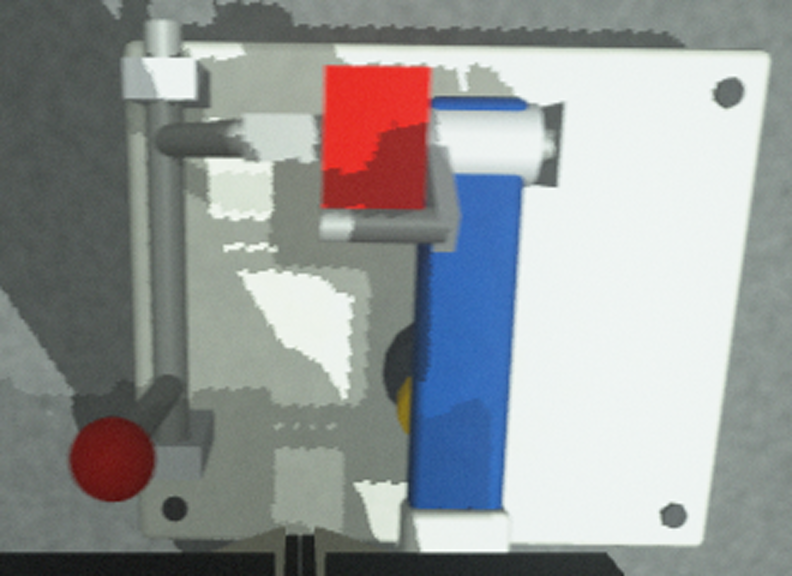

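Run:
```python
from h import *
s=dict(position=np.array([0.62101912,0.08971732,0.2593736]),ee_rot=arm.observe()["ee_rot"]);c=cam("wrist",s)
f=lambda x,y:(190+x/2.4,60+y/2.4)
P=[plane(c,*f(*q),.06)[:2] for q in [(142,540),(703,546),(769,52),(128,43)]]
nl,nr,fr,fl=P;print(np.round(P,4))
print("size y",np.linalg.norm(nl-nr),np.linalg.norm(fl-fr),"x",np.linalg.norm(nl-fl),np.linalg.norm(nr-fr))
cc=np.mean(P,0);dy=(nl-nr)+(fl-fr);dx=(fl-nl)+(fr-nr)
print(cc,np.arctan2(dx[1],dx[0]),np.arctan2(-dy[0],dy[1]))
print("tip local", R.from_rotvec(s["ee_rot"]).as_matrix().T@(np.array([.6334,.1368,.185])-s["position"]))
```

```text
[[ 0.5659  0.1703]
 [ 0.503  -0.048 ]
 [ 0.6828 -0.0989]
 [ 0.7453  0.1171]]
size y 0.2271545303841906 0.22491124175430413 x 0.18708576725870935 0.18683164628742926
[0.62423272 0.03512598] -0.2819521438292409 -0.2812002793757906
tip local [-0.00050106 -0.04872178  0.07434672]
```

Emit:
{"op": "apply_moves", "data": {
  "targets": [1, 0, 0, 0.058, 0, 1, 0, 0, 0.058, 0, 1, 0, 0, 0.058, 0, 1, 0, 0, 0, 0, 1, 0, -0.045, 0, 0, 1, 0, -0.0275, 0.0018, 0, 1, 0, -0.0275, 0.0055, 0, 1, 0, -0.0275, 0.0095, 0, 1, 0, -0.0275, 0.014, 0, 1, 0, -0.0275, 0.0198, 0, 1, 0, -0.0225, 0.02, 0, 1, 0, 0, 0, 0, 1, 0, 0, 0, 0]
}}

```text
clock: 4.47
position: [0.6426, 0.1649, 0.162]
ee_rot: [3.112, -0.425, -0.001]
force: [0.5, -0.0, 0.6]
width: 0.002
```

Run:
```python
from h import *
s=arm.observe();print(s["position"],s["force"])
sd=shot("side","s2");cv2.imwrite("pics/s2c.png",cv2.resize(sd[100:310,230:430],None,fx=2.8,fy=2.8))
im=shot("wrist","w3")
```

```text
[0.64261205 0.16492356 0.16201428] [ 0.48327417 -0.0017794   0.57561539]
```

View pics/s2c.png

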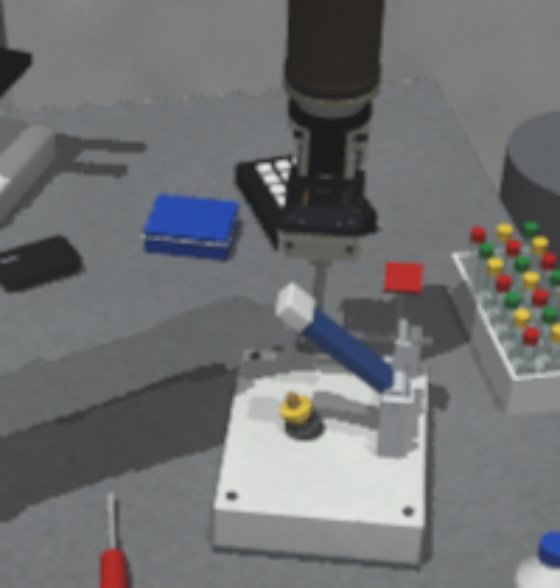

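View pics/w3.png

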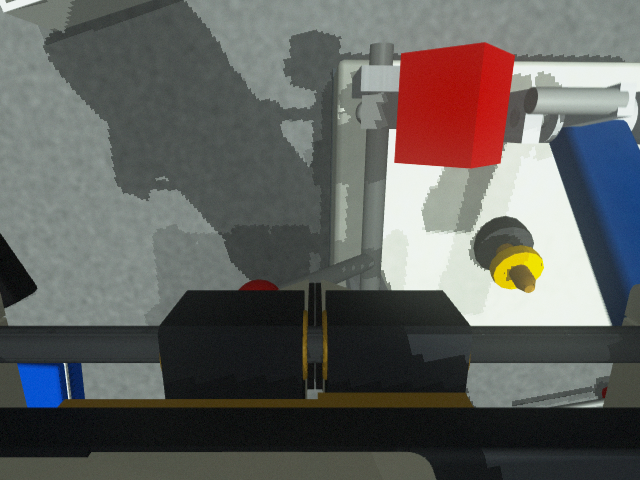

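The lever is out, with its red block swung away, and the beam is rising (white end at crop (293,305)). I move the closed fingers over to the outer side of the knob.

Emit:
{"op": "apply_moves", "data": {
  "targets": [1, 0, 0, -0.0625, 0, 1, 0, 0, -0.0625, 0, 1, 0, -0.094, 0, 0, 1, 0, -0.094, 0, 0, 1, 0, 0, 0.06, 0, 1, 0, 0, 0.06, 0, 1, 0, 0, 0, 0]
}}

```text
clock: 5.45
position: [0.6619, 0.2367, 0.1626]
ee_rot: [3.11, -0.425, -0.005]
force: [-0.6, -1.0, 0.1]
width: 0.008
```

Run:
```python
from h import *
s=arm.observe();print(s["position"],s["force"])
sd=shot("side","s3");cv2.imwrite("pics/s3c.png",cv2.resize(sd[100:310,230:430],None,fx=2.8,fy=2.8))
im=shot("wrist","w4")
print(blobs(im,(0,150,60),(8,255,255),50)); c=cam("wrist",s)
```

```text
[0.6619301  0.23672093 0.16264106] [-0.61510923 -0.9563618   0.08198321]
[([613, 53, 27, 110, 1749], [630.1, 120.0]), ([408, 278, 49, 28, 462], [434.7, 287.2])]
```

View pics/s3c.png

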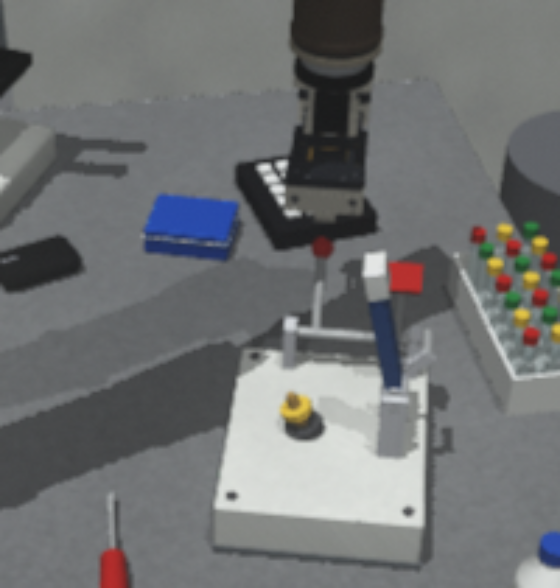

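View pics/w4.png

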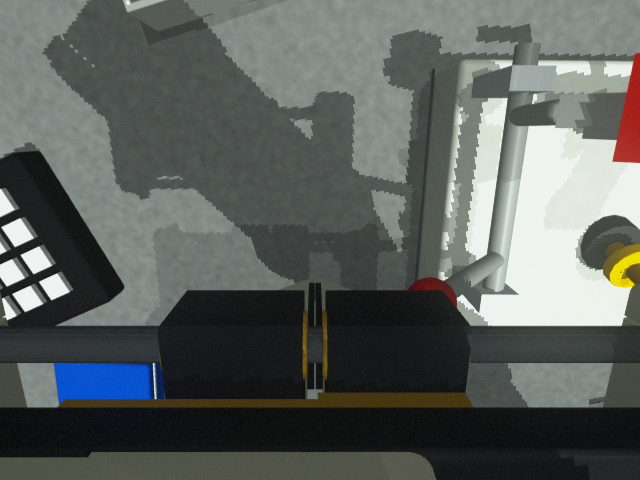

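The beam is nearly up and the knob is on the inner side of the fingers (432,292). I wait so it settles at its stop.

Emit:
{"op": "apply_moves", "data": {
  "targets": [1, 0, 0, 0, 0, 1, 0, 0, 0, 0, 1, 0, 0, 0, 0, 1, 0, 0, 0, 0, 1, 0, 0, 0, 0, 1, 0, 0, 0, 0, 1, 0, 0, 0, 0, 1, 0, 0, 0, 0]
}}

```text
clock: 6.55
position: [0.663, 0.2378, 0.1644]
ee_rot: [3.113, -0.425, -0.0]
force: [-0.1, 0.2, 0.2]
width: 0.004
```

Run:
```python
from h import *
s=arm.observe();print(s["position"],s["force"])
sd=shot("side","s4");tp=shot("top","t4")
a=cv2.resize(sd[100:310,230:430],None,fx=2,fy=2);b=cv2.resize(tp[110:320,200:400],None,fx=2,fy=2);cv2.imwrite("pics/s4c.png",np.hstack([a,b]))
cs,ct=cam("side"),cam("top")
Rz=R.from_euler("z",-.275);o=np.array([.6245,.036,0])
for th in (1.2,1.35):
  p=o+Rz.apply([.06-.142*np.cos(th),0,.12+.142*np.sin(th)]);print(th,p,"side crop",(proj(cs,p)-[230,100])*2,"top crop",(proj(ct,p)-[200,110])*2+[400,0])
k=o+Rz.apply([-.02,.095+.085*np.sin(.8),.1+.085*np.cos(.8)]);print(k)
```

```text
[0.66299844 0.23781657 0.16440757] [-0.10794094  0.2290415   0.18924449]
1.2 [0.63272411 0.03367958 0.25234955] side crop [245.60736866 189.98505735] top crop [624.84386635 169.75027888]
1.35 [0.6523151  0.02815201 0.25855272] side crop [262.79819197 187.00329713] top crop [631.11361679 147.9024194 ]
[0.6476061  0.19154547 0.15922007]
```

View pics/s4c.png

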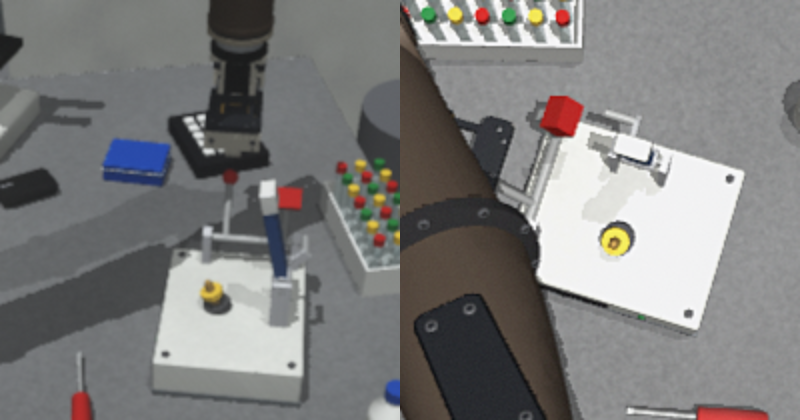

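The beam tip is at side crop (268,188) and top crop (632,150). Predicted for 1.35 rad are (263,187) and (631,148), so the beam is fully up. I return the lever.

Emit:
{"op": "apply_moves", "data": {
  "targets": [1, 0, 0.03, 0.02, 0, 1, 0, 0.0225, 0, 0, 1, 0, 0.0225, -0.022, 0, 1, 0, 0.0275, -0.0198, 0, 1, 0, 0.0275, -0.014, 0, 1, 0, 0.0275, -0.0095, 0, 1, 0, 0.02, -0.005, 0, 1, 0, 0.015, -0.002, 0, 1, 0, 0, 0, 0, 1, 0, 0, 0, 0]
}}

```text
clock: 7.9
position: [0.6423, 0.1641, 0.1852]
ee_rot: [-3.113, 0.424, 0.0]
force: [-0.5, -0.4, 0.4]
width: 0.004
```

Run:
```python
from h import *
s=arm.observe();print(s["position"],s["force"])
d=s["position"][:2]-[.6245,.036];print("uy",d@[.2716,.9624],"ux",d@[.9624,-.2716])
sd=shot("side","s5");tp=shot("top","t5")
a=cv2.resize(sd[100:310,230:430],None,fx=2,fy=2);b=cv2.resize(tp[110:320,200:400],None,fx=2,fy=2);cv2.imwrite("pics/s5c.png",np.hstack([a,b]))
print(blobs(sd,(0,150,60),(8,255,255),8,(310,150,390,240)))
```

```text
[0.64230495 0.16407491 0.18518472] [-0.54604953 -0.43043093  0.40016217]
uy 0.12809511904157767 ux -0.017649659511707442
[([342, 189, 6, 2, 9], [344.4, 189.4]), ([369, 194, 12, 11, 105], [374.6, 198.6])]
```

View pics/s5c.png

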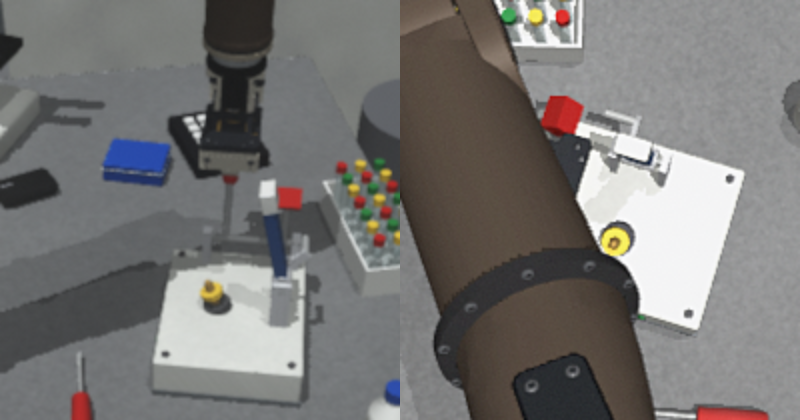

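Run:
```python
from h import *
cs=cam("side");Rz=R.from_euler("z",-.275);o=np.array([.6265,.040,0])
for th in np.arange(0,.95,.15): print(round(th,2),(proj(cs,o+Rz.apply([-.02,.095+.085*np.sin(th),.1+.085*np.cos(th)]))).round(1))
for n in ("s0","s2","s3","s4"):
  im=cv2.imread(f"pics/{n}.png"); 
  if im is not None: print(n,blobs(im,(0,120,60),(8,255,255),8,(310,150,390,240)))
shot("wrist","w5")
sd=shot("side","s5b");cv2.imwrite("pics/s5z.png",cv2.resize(sd[150:230,310:390],None,fx=7,fy=7))
```

```text
0.0 [342.9 192.9]
0.15 [343.2 190.4]
0.3 [343.4 188.6]
0.45 [343.6 187.5]
0.6 [343.8 187.1]
0.75 [343.9 187.4]
0.9 [343.9 188.4]
s2 [([367, 194, 14, 11, 137], [373.9, 198.8])]
s3 [([342, 185, 6, 6, 25], [344.6, 187.4]), ([369, 193, 12, 12, 120], [374.8, 198.6])]
s4 [([342, 185, 6, 7, 28], [344.5, 188.0]), ([369, 193, 12, 12, 120], [374.8, 198.6])][ WARN:0@0.348] global loadsave.cpp:275 findDecoder imread_('pics/s0.png'): can't open/read file: check file path/integrity
```

View pics/w5.png

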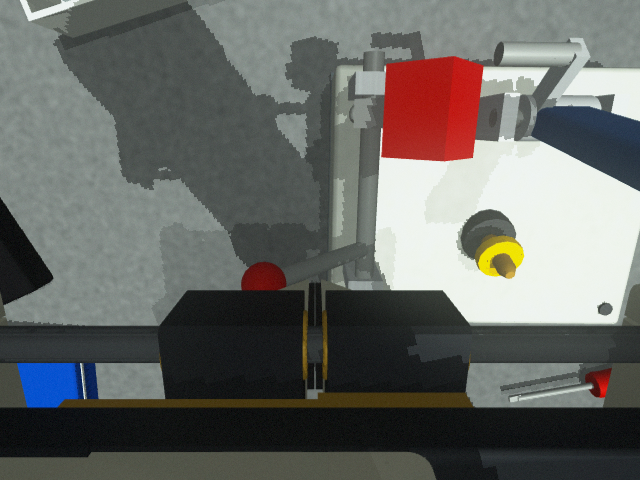

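View pics/s5z.png

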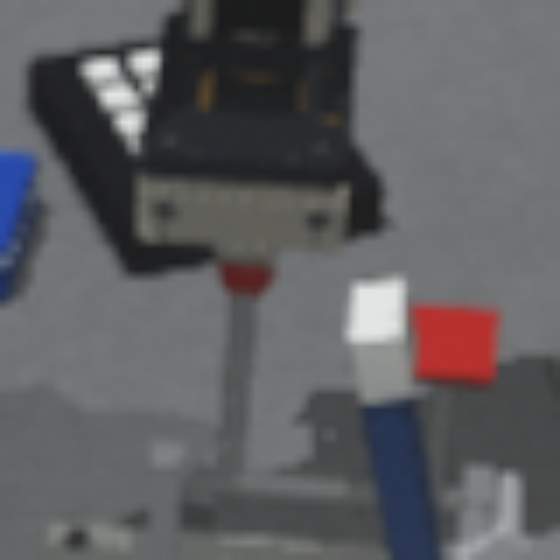

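Run:
```python
from h import *
s=arm.observe();c=cam("wrist",s);im=cv2.imread("pics/w5.png");b=blobs(im,(0,120,50),(8,255,255),300,(200,200,320,300));print(b)
Rm=R.from_rotvec(s["ee_rot"]).as_matrix()
for z in(.153,.16):
  p=plane(c,263.5,281,z);d=p[:2]-[.6245,.036];print(z,p,"uy",d@[.2716,.9624],"ux",d@[.9624,-.2716],"tool",Rm.T@(p-s["position"]))
c4=cam("wrist",dict(position=np.array([.6619,.2367,.1626]),ee_rot=s["ee_rot"]));p=plane(c4,432,297,.155);d=p[:2]-[.6245,.036];print("w4",p,d@[.2716,.9624])
```

```text
[([241, 262, 45, 29, 979], [263.2, 277.4])]
0.153 [0.64621516 0.18995595 0.153     ] uy 0.15406504877930932 ux -0.020915764346427328 tool [-0.003187   -0.02599476  0.03224025]
0.16 [0.64865985 0.18827571 0.16      ] uy 0.15311196053176926 ux -0.01810664321966753 tool [-0.00038346 -0.02502988  0.02523961]
w4 [0.64662876 0.18555971 0.155     ] 0.1499464387586651
```

The knob is still out, at (263,280) in the wrist image (lever at about 0.70 rad). The closed fingertips are thinner than I assumed (about 11 mm half-thickness) and passed above it. I go back outside and repeat lower.

Emit:
{"op": "apply_moves", "data": {
  "targets": [1, 0, 0, -0.05, 0, 1, 0, -0.075, 0, 0, 1, 0, -0.075, 0, 0, 1, 0, 0, 0.056, 0, 1, 0, 0, 0.056, 0, 1, 0, 0, 0, 0, 1, 0, 0.03, 0, 0, 1, 0, 0.025, -0.015, 0, 1, 0, 0.025, -0.0135, 0, 1, 0, 0.025, -0.009, 0, 1, 0, 0.025, -0.006, 0, 1, 0, 0.025, -0.003, 0, 1, 0, 0.0125, 0, 0, 1, 0, 0, 0, 0, 1, 0, 0, 0, 0]
}}

```text
clock: 9.98
position: [0.6422, 0.162, 0.1866]
ee_rot: [-3.104, 0.419, -0.012]
force: [-8.4, 11.7, 33.2]
width: 0.008
```

Run:
```python
from h import *
s=arm.observe();print(s["position"],s["force"])
d=s["position"][:2]-[.6245,.036];print("uy",d@[.2716,.9624],"ux",d@[.9624,-.2716])
sd=shot("side","s6");tp=shot("wrist","w6")
a=cv2.resize(sd[100:310,230:430],None,fx=2,fy=2);b=cv2.resize(tp,None,fx=.625,fy=.875);cv2.imwrite("pics/s6c.png",np.hstack([a,b]))
print(blobs(sd,(0,150,60),(8,255,255),8,(310,150,390,240)))
```

```text
[0.64218199 0.16202645 0.18659473] [-8.38057535 11.65182382 33.22860669]
uy 0.12609028023707275 ux -0.01721163151325337
[([342, 188, 5, 6, 22], [343.9, 190.2]), ([370, 209, 10, 13, 100], [374.9, 214.2])]
```

View pics/s6c.png

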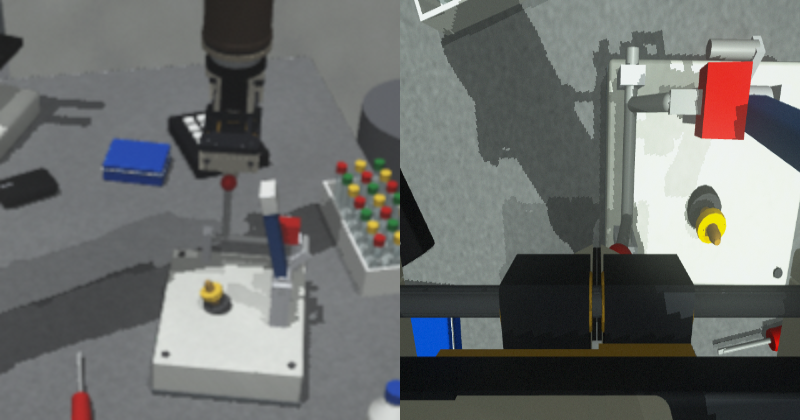

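The lever is almost home (about 0.15 rad), but the tip is riding on the ball (33 N upward). I back off, lower, and finish the push gently.

Emit:
{"op": "apply_moves", "data": {
  "targets": [1, 0, 0, -0.03, 0, 1, 0, -0.05, 0, 0, 1, 0, 0, 0.05, 0, 1, 0, 0, 0, 0, 1, 0, 0.025, 0, 0, 1, 0, 0.015, 0, 0, 1, 0, 0.01, 0, 0, 1, 0, 0, 0, 0, 1, 0, 0, 0, 0]
}}

```text
clock: 11.2
position: [0.6415, 0.1591, 0.1723]
ee_rot: [-3.109, 0.423, -0.004]
force: [2.2, 7.6, -1.6]
width: 0.004
```

```bash
cat > chk.py <<'E'
import sys
from h import *
n=sys.argv[1]
s=arm.observe();print(s["clock"],s["position"],s["force"].round(1))
d=s["position"][:2]-[.6245,.036];print("uy",d@[.2716,.9624],"ux",d@[.9624,-.2716])
sd=shot("side","s"+n);tp=shot("wrist","w"+n)
a=cv2.resize(sd[100:310,230:430],None,fx=2,fy=2);b=cv2.resize(tp,None,fx=.625,fy=.875);cv2.imwrite(f"pics/s{n}c.png",np.hstack([a,b]))
print(blobs(sd,(0,150,60),(8,255,255),8,(310,150,390,240)))
E
python3 chk.py 7
```

```text
11.2 [0.64146326 0.15913653 0.1722606 ] [ 2.2  7.6 -1.6]
uy 0.12311381797316699 ux -0.017118444735576978
[([341, 191, 6, 6, 25], [343.6, 193.6]), ([371, 214, 9, 14, 75], [375.1, 219.3])]
```

View pics/s7c.png

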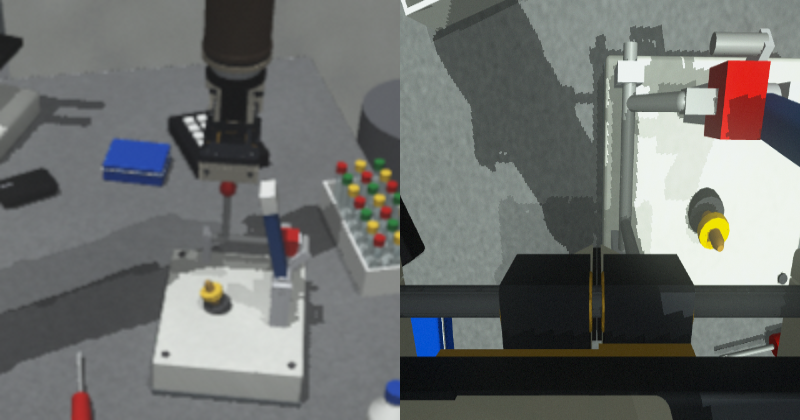

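The side force is 8 N against the stop, and the knob and block are back at their starting pixels, so the lever is home. I retreat and look down on the nipple.

Emit:
{"op": "apply_moves", "data": {
  "targets": [1, 0, -0.06, 0, 0, 1, -0.03, 0, -0.12, 0, 1, -0.04, 0, -0.12, 0, 1, -0.05, 0.1, -0.06, 0, 1, -0.05, 0.1, -0.05, 0, 1, -0.03, 0.1, 0, 0, 1, 0, 0.06, 0, 0, 0.5, 0, 0, 0, 0, 0.5, 0, 0, 0, 0, 0.5, 0, 0, 0, 0]
}}

```text
clock: 12.55
position: [0.5315, 0.0641, 0.311]
ee_rot: [-3.113, 0.422, 0.001]
force: [0.5, 0.0, -0.2]
width: 0.281
```

```bash
python3 chk.py 8
```

```text
12.55 [0.53150852 0.06408666 0.31103417] [ 0.5  0.  -0.2]
uy 0.001774113132852124 ux -0.09712333601412347
[([341, 191, 6, 6, 29], [343.4, 193.3]), ([371, 214, 8, 13, 72], [375.0, 219.3])]
```

View pics/s8c.png

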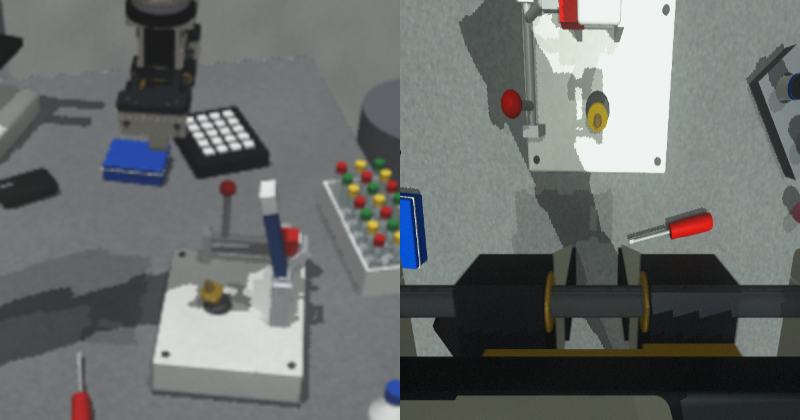

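View pics/w8.png

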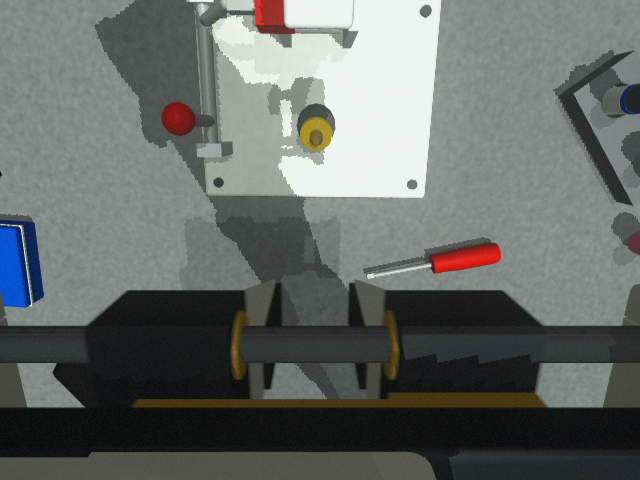

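Run:
```python
from h import *
s=arm.observe();print(s["position"]);s["position"]=np.array([.53150852,.06408666,.31103417])
c=cam("wrist",s);cs,ct=cam("side"),cam("top")
im=cv2.imread("pics/w8.png");sd=cv2.imread("pics/s8.png")
tp=shot("top","t8")
Y=((20,150,80),(32,255,255))
print("wrist y",blobs(im,*Y,20),"\nside",blobs(sd,*Y,5,(310,200,390,300)),"\ntop",blobs(tp,*Y,5,(250,180,350,270)))
print("tip w(315.5,140)",plane(c,315.5,140,.102),"collar w", plane(c,316,133,.085))
print("knob",plane(c,178,118.5,.185))
H=[plane(c,x,y,.06)[:2] for x,y in [(206.5,195.5),(425,197)]];print("near edge",H,np.linalg.norm(H[0]-H[1]),np.arctan2(-(H[0]-H[1])[0],(H[0]-H[1])[1]))
a=cv2.resize(im[90:160,280:350],None,fx=5,fy=5,interpolation=2);b=cv2.resize(sd[220:270,310:360],None,fx=7,fy=7,interpolation=2);cc=cv2.resize(tp[190:250,280:340],None,fx=350/60,fy=350/60,interpolation=2)
cv2.imwrite("pics/nz.png",cv2.resize(np.hstack([a,b]),None,fx=1.1,fy=1.1));cv2.imwrite("pics/nz2.png",cc)
```

```text
[0.53142883 0.06368698 0.3109632 ]
wrist y [([300, 117, 32, 34, 667], [315.5, 132.3]), ([231, 316, 10, 60, 294], [235.5, 346.9]), ([390, 328, 8, 50, 206], [393.7, 353.1])] 
side [([331, 242, 10, 9, 41], [336.0, 246.5])] 
top []
tip w(315.5,140) [0.59077159 0.0465492  0.102     ] collar w [0.59627587 0.04450209 0.085     ]
knob [0.63209804 0.13316248 0.185     ]
near edge [array([0.56568525, 0.17105159]), array([ 0.50358288, -0.04794522])] 0.22763195869017983 -0.2763221799493573
```

View pics/nz.png

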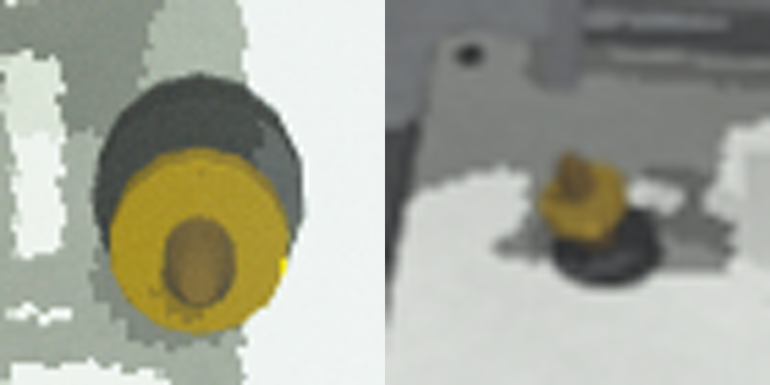

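View pics/nz2.png

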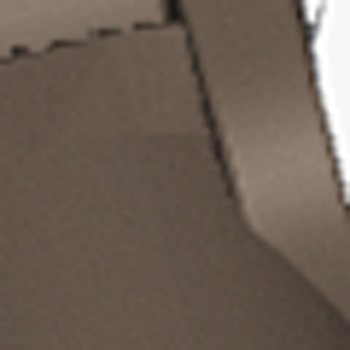

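The nipple tip is at wrist (316,143), giving (0.589,0.047) at z 0.102, within 1 mm of what the unit pose predicts. The lever is upright and the beam up. Next, over to the rack.

Emit:
{"op": "apply_moves", "data": {
  "targets": [0.35, -0.009, 0.1025, 0.0083, 0, 0.35, -0.009, 0.1025, 0.0083, 0, 0.35, -0.009, 0.1025, 0.0083, 0, 0.35, -0.009, 0.1025, 0.0083, 0, 0.35, -0.009, 0.1025, 0.0083, 0, 0.35, -0.009, 0.1025, 0.0083, 0, 0.35, -0.009, 0.1025, 0.0083, 0, 0.35, -0.009, 0.1025, 0.0083, 0, 0.35, -0.009, 0.1025, 0.0083, 0, 0.35, 0, 0, 0, 0, 0.35, 0, 0, 0, 0]
}}

```text
clock: 14.08
position: [0.4016, -0.2835, 0.2813]
ee_rot: [-3.112, 0.424, 0.0]
force: [-0.2, -0.2, 0.3]
width: 0.646
```

Run:
```python
from h import *
s=arm.observe();print(s["position"],s["ee_rot"],s["width"]);c=cam("wrist",s);im=shot("wrist","w9")
print("orange",blobs(im,(3,120,60),(17,255,255),15))
```

```text
[ 0.40160395 -0.28347147  0.28126323] [-3.11237243e+00  4.24218510e-01  5.97367257e-06] 0.6460159760381491
orange [([297, 114, 32, 16, 47], [311.0, 117.9]), ([329, 123, 3, 15, 17], [330.5, 129.5]), ([297, 132, 13, 18, 24], [301.0, 141.9])]
```

View pics/w9.png

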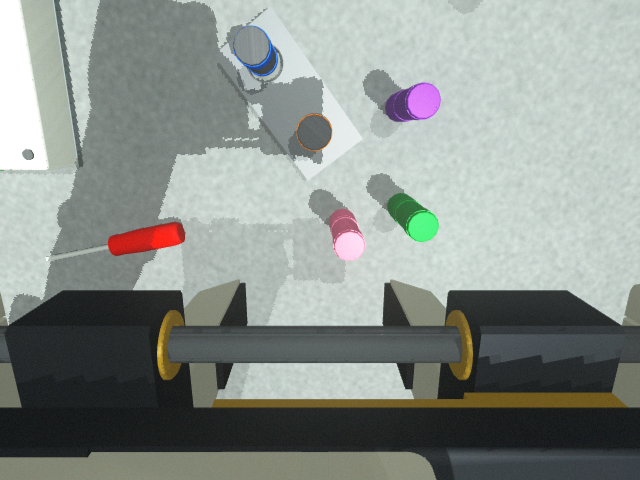

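The coupler's dark top with its orange ring is at (314,132), the blue-ringed spare at (253,47), pink (347,240), green (417,220) and purple (420,102).

Run:
```python
from h import *
s=arm.observe();c=cam("wrist",s);im=cv2.imread("pics/w9.png");cv2.imwrite("pics/w9c.png",cv2.resize(im[20:270,220:450],None,fx=2.3,fy=2.3,interpolation=2))
Rm=R.from_rotvec(s["ee_rot"]).as_matrix()
for n,q in dict(c=(314,132),spare=(253,47),pink=(348.5,242),green=(422,224),purple=(424,100)).items():
    p=plane(c,*q,.11);print(n,p.round(4),(Rm.T@(p-s["position"])).round(4))
```

```text
c [ 0.4687 -0.3012  0.11  ] [ 0.0692 -0.0002  0.1713]
spare [ 0.541  -0.2731  0.11  ] [ 0.1315 -0.0466  0.1714]
pink [ 0.3721 -0.3055  0.11  ] [-0.0227  0.0297  0.1713]
green [ 0.371 -0.37   0.11 ] [-0.0066  0.0921  0.1713]
purple [ 0.4691 -0.391   0.11  ] [0.0935 0.0862 0.1713]
```

View pics/w9c.png

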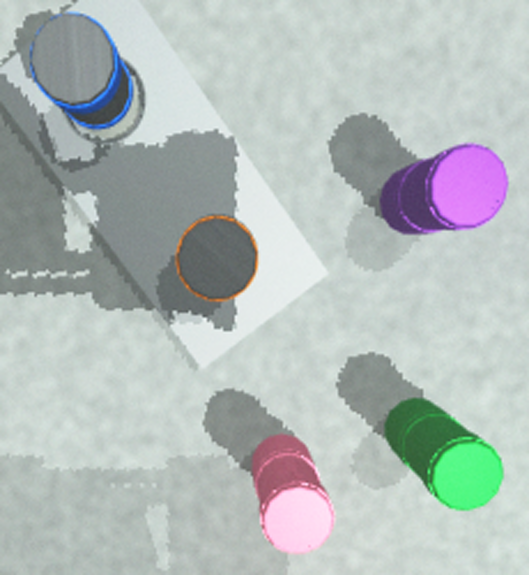

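Emit:
{"op": "apply_moves", "data": {
  "targets": [0.35, 0.0865, 0, 0, 0, 0.35, 0.0865, 0, 0, 0, 0.35, 0, 0, 0, 0, 0.35, 0, 0, 0.1, 0, 0.35, 0, 0, 0.1, 0, 0.35, 0, 0, 0.1, 0, 0.35, 0, 0, 0.1, 0, 0.35, 0, 0, 0.056, 0, 0.35, 0, 0, 0.056, 0, 0.35, 0, 0, 0, 0, 1, 0, 0, 0, 0, 1, 0, 0, 0, 0, 1, 0, 0, 0, 0, 1, 0, 0, 0, 0],
  "grip_force": 6
}}

```text
clock: 15.88
position: [0.4682, -0.3026, 0.077]
ee_rot: [3.113, -0.425, 0.001]
force: [0.4, 1.1, 3.2]
width: 0.309
```

```bash
cat > chk2.py <<'E'
import sys
from h import *
n=sys.argv[1];x0,y0,x1,y1=map(int,sys.argv[2:6]) if len(sys.argv)>5 else (230,290,390,430)
s=arm.observe();print(s["clock"],s["position"],s["force"].round(1),s["ft_torque"].round(2),s["width"],s["width"]*92)
sd=shot("side","s"+n);tp=shot("wrist","w"+n)
k=420/(y1-y0)
a=cv2.resize(sd[y0:y1,x0:x1],None,fx=k,fy=k);b=cv2.resize(tp[:420,150:470],None,fx=1,fy=1);o=np.hstack([a,b]);cv2.imwrite(f"pics/s{n}c.png",o);print(o.shape)
E
python3 chk2.py 10
```

```text
15.875 [ 0.46816491 -0.30258942  0.07699038] [0.4 1.1 3.2] [ 0.36 -0.09  0.01] 0.30923932483637134 28.450017884946163
(420, 800, 3)
```

View pics/s10c.png

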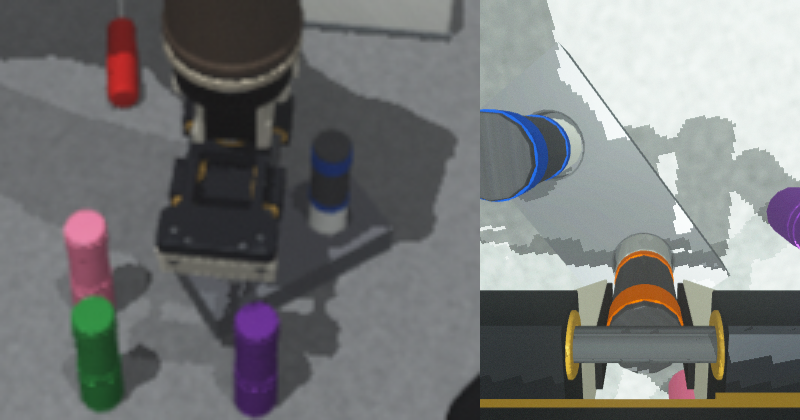

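The coupler is gripped at 28.4 mm width, about 86 mm above its mouth. I lift 10 mm and drag along tool -x so the well's edge tilts the coupler in the light grip.

Emit:
{"op": "apply_moves", "data": {
  "targets": [1, 0, 0, -0.0125, 0, 1, 0, 0, -0.0125, 0, 1, 0, 0, 0, 0, 1, -0.016, 0, 0, 0, 1, -0.016, 0, 0, 0, 1, -0.016, 0, 0, 0, 1, -0.016, 0, 0, 0, 1, -0.016, 0, 0, 0, 1, 0, 0, 0, 0, 1, 0, 0, 0, 0]
}}

```text
clock: 17.23
position: [0.4368, -0.2941, 0.0865]
ee_rot: [3.113, -0.425, -0.001]
force: [0.9, -0.3, -1.9]
width: 0.305
```

```bash
python3 chk2.py 11
```

```text
17.225 [ 0.43676169 -0.2940726   0.08647312] [ 0.9 -0.3 -1.9] [0.08 0.01 0.04] 0.3054927406622823 28.105332140929974
(420, 800, 3)
```

View pics/s11c.png

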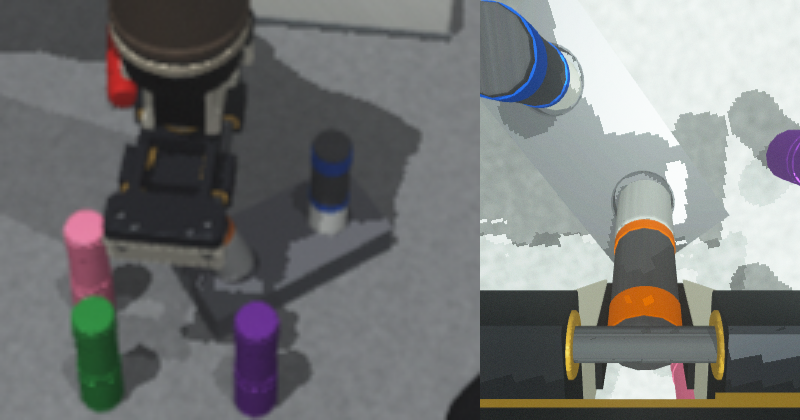

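It tilts as planned: the coupler leans in the wrist view, with the mouth at crop (643,190). I firm up the grip, lift and measure the tilt.

Emit:
{"op": "apply_moves", "data": {
  "targets": [1, 0, 0, 0, 0, 1, 0, 0, 0, 0, 1, 0, 0, -0.03, 0, 1, 0, 0, -0.09, 0, 1, 0, 0, -0.09, 0, 1, 0, 0, -0.09, 0, 1, 0, 0, -0.06, 0, 1, 0, 0, 0, 0, 1, 0, 0, 0, 0],
  "grip_force": 40
}}

```text
clock: 18.45
position: [0.4365, -0.2938, 0.2298]
ee_rot: [-3.112, 0.425, 0.001]
force: [-0.6, -0.2, -3.3]
width: 0.293
```

```bash
python3 chk2.py 12 200 210 360 350
cat > pred.py <<'E'
from h import *
# predict pixels of the coupler's axis points for tilt th, grasp dist g
def pts(s,th,g):
    Rm=R.from_rotvec(s["ee_rot"]).as_matrix();G=s["position"]-Rm[:,2]*arm.pinch_z
    up=-Rm[:,2]*np.cos(th)-Rm[:,0]*np.sin(th);side=Rm[:,0]*np.cos(th)-Rm[:,2]*np.sin(th)
    return G-up*g,up,side,G
E
python3 - <<'E'
from pred import *
s=arm.observe();c=cam("wrist",s);im=cv2.imread("pics/w12.png")
cv2.imwrite("pics/w12c.png",cv2.resize(im[120:340,200:430],None,fx=2.6,fy=2.6,interpolation=2))
for th in (.25,.3,.35,.4):
    m,up,sd,G=pts(s,th,.0858);print(th,"mouth c",((proj(c,m)-[200,120])*2.6).round(),"far rim",((proj(c,m+sd*.015)-[200,120])*2.6).round(),"near rim",((proj(c,m-sd*.015)-[200,120])*2.6).round(), "step36",((proj(c,m+up*.036+sd*.015)-[200,120])*2.6).round())
E
```

```text
18.45 [ 0.43649672 -0.29377351  0.22984454] [-0.6 -0.2 -3.3] [ 0.09  0.05 -0.02] 0.29327159209269255 26.980986472527714
(420, 800, 3)
0.25 mouth c [297. 261.] far rim [297. 199.] near rim [297. 320.] step36 [297. 279.]
0.3 mouth c [297. 244.] far rim [297. 182.] near rim [297. 302.] step36 [297. 269.]
0.35 mouth c [297. 227.] far rim [297. 165.] near rim [297. 284.] step36 [297. 260.]
0.4 mouth c [297. 210.] far rim [297. 149.] near rim [297. 267.] step36 [297. 251.]
```

View pics/s12c.png

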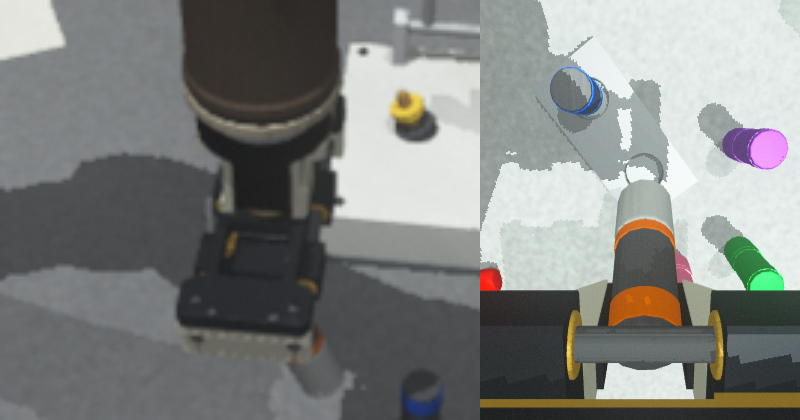

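View pics/w12c.png

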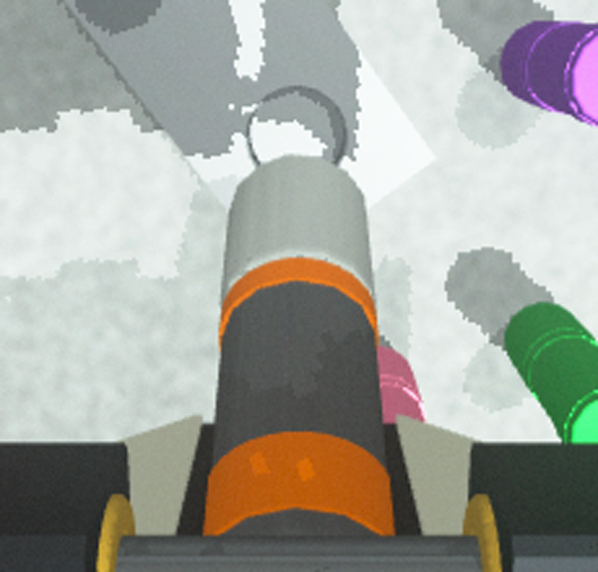

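The far rim is at crop row 157 and the ring step at row 258, which give tilts of 0.375 and 0.36 rad against the 0.35 needed. That is close enough for the fit, so I carry it above the nipple.

Emit:
{"op": "apply_moves", "data": {
  "targets": [1, 0.0045, -0.0922, 0, 0, 1, 0.0045, -0.0922, 0, 0, 1, 0.0045, -0.0922, 0, 0, 1, 0.0045, -0.0922, 0, 0, 1, 0.0045, -0.0922, 0, 0, 1, 0.0045, -0.0922, 0, 0, 1, 0.0045, -0.0922, 0, 0, 1, 0.0045, -0.0922, 0, 0, 1, 0.0045, -0.0922, 0, 0, 1, 0.0045, -0.0922, 0, 0, 1, 0, 0, 0, 0, 1, 0, 0, 0, 0, 1, 0, 0, 0, 0]
}}

```text
clock: 20.18
position: [0.5529, 0.055, 0.2301]
ee_rot: [3.112, -0.428, -0.001]
force: [-0.0, -0.3, -1.7]
width: 0.296
```

```bash
python3 chk2.py 13 260 150 420 290
python3 - <<'E'
from pred import *
s=arm.observe();c=cam("wrist",s);im=cv2.imread("pics/w13.png")
cv2.imwrite("pics/w13c.png",cv2.resize(im[120:340,200:430],None,fx=2.6,fy=2.6,interpolation=2))
for q in ((.589,.0468,.102),(.6252-.0375+.0075,.0449,.087)): print("tip/collar",((proj(c,q)-[200,120])*2.6).round())
for th in (.35,.375):
    m,up,sd,G=pts(s,th,.0865);print(th,m)
E
```

```text
20.175 [0.55286408 0.05503739 0.23009792] [-0.  -0.3 -1.7] [0.04 0.04 0.04] 0.29573568752356855 27.207683252168305
(420, 800, 3)
tip/collar [291. 154.]
tip/collar [292. 125.]
0.35 [0.58157043 0.04731857 0.16795434]
0.375 [0.58351773 0.04677402 0.16872094]
```

View pics/s13c.png

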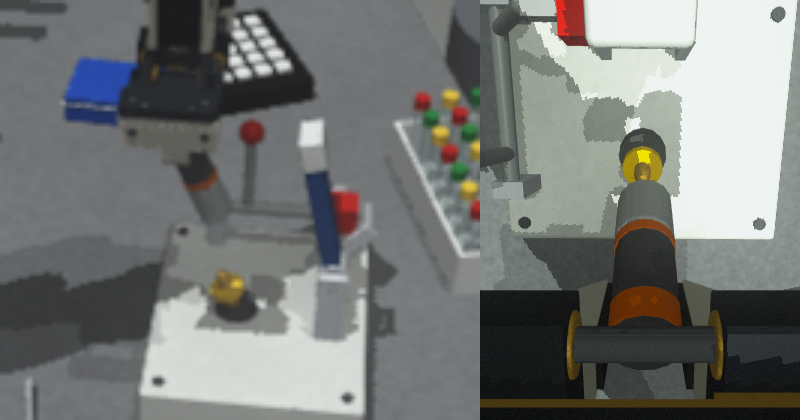

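View pics/w13c.png

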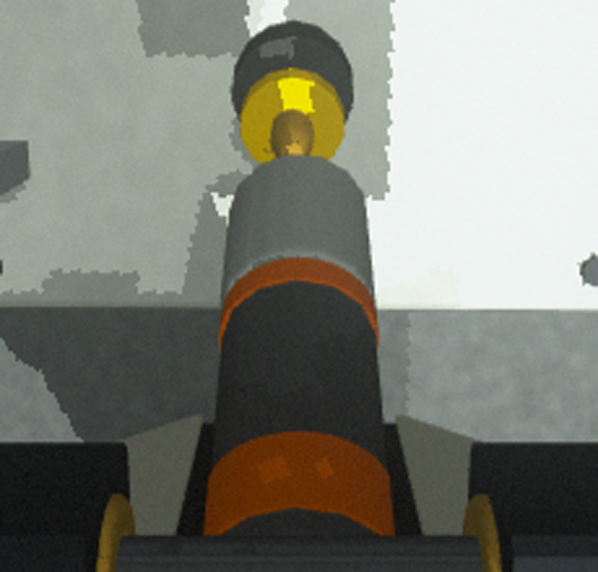

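Laterally the nipple is at crop column 292 and the coupler axis at 297, so I need about 1.5 mm along tool -y. I descend to 20 mm before the tip along the nipple axis, with that correction.

Emit:
{"op": "apply_moves", "data": {
  "targets": [1, -0.001, -0.002, 0.06, 0, 1, -0.001, -0.0018, 0.059, 0, 1, 0, 0, 0, 0, 1, 0, 0, 0, 0, 1, 0, 0, 0, 0]
}}

```text
clock: 20.9
position: [0.5536, 0.0581, 0.1841]
ee_rot: [-3.112, 0.425, -0.003]
force: [0.3, 0.6, -2.2]
width: 0.296
```

```bash
python3 chk2.py 14 280 170 400 275
python3 - <<'E'
from pred import *
s=arm.observe();c=cam("wrist",s);cs=cam("side")
sd=cv2.imread("pics/s14.png");cv2.imwrite("pics/s14z.png",cv2.resize(sd[200:270,300:370],None,fx=8,fy=8,interpolation=2))
f=lambda p:((proj(cs,p)-[300,200])*8).round()
a=np.array([-.330,.0934,.9394])
print("tip",f((.589,.0468,.102)),"foot",f((.6052,.0419,.055)))
for th in (.35,.375):
    m,up,sdv,G=pts(s,th,.0865);print(th,m,"target",np.array([.6052,.0419,.055])+.07*a,"mouth",f(m),"z36",f(m+.036*up), f(G))
im=cv2.imread("pics/w14.png")
cv2.imwrite("pics/w14c.png",cv2.resize(im[120:340,200:430],None,fx=2.6,fy=2.6,interpolation=2))
E
```

```text
20.9 [0.5535541  0.05809982 0.18407818] [ 0.3  0.6 -2.2] [ 0.01  0.07 -0.  ] 0.2958786144458039 27.220832529013958
(420, 800, 3)
tip [257. 320.] foot [303. 429.]
0.35 [0.58198012 0.05019892 0.12135468] target [0.5821   0.048438 0.120758] mouth [236. 271.] z36 [200. 188.] [148.  67.]
0.375 [0.5839269  0.04965667 0.12212419] target [0.5821   0.048438 0.120758] mouth [242. 269.] z36 [204. 187.] [148.  67.]
```

View pics/s14z.png

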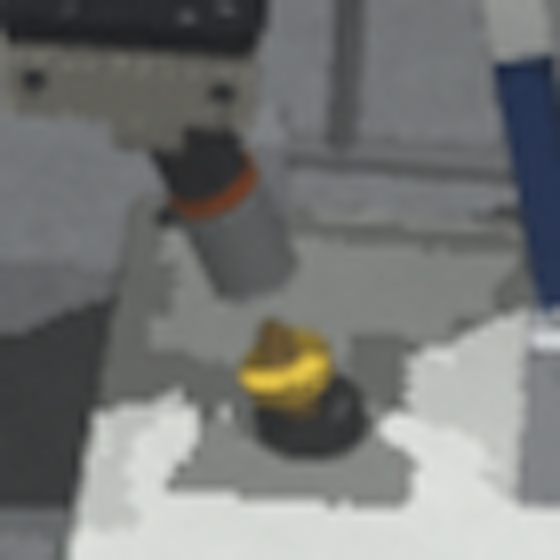

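View pics/w14c.png

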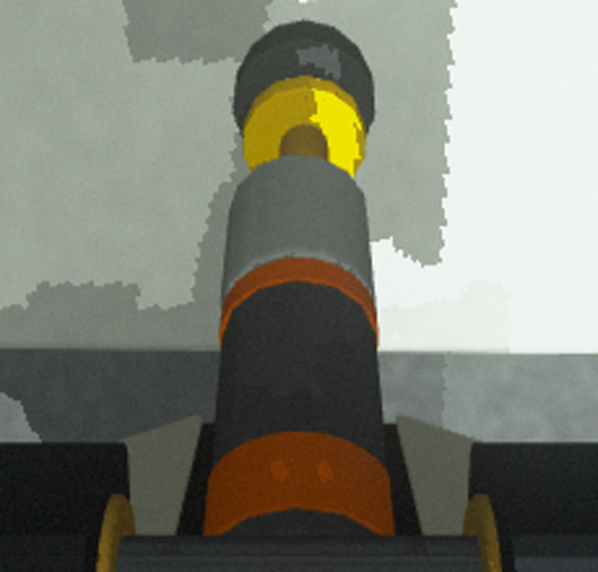

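The nipple is now at column 304 against the coupler's 297, so the last correction overshot by about 1.5 mm. The side view has the mouth about 1.3 mm too far toward +x. I correct both and look again.

Emit:
{"op": "apply_moves", "data": {
  "targets": [1, -0.003, 0.0035, 0, 0, 1, 0, 0, 0, 0, 1, 0, 0, 0, 0, 1, 0, 0, 0, 0]
}}

```text
clock: 21.5
position: [0.5513, 0.0571, 0.1829]
ee_rot: [3.113, -0.425, -0.0]
force: [-0.6, -0.6, -1.6]
width: 0.296
```

```bash
python3 chk2.py 15 280 170 400 275
python3 - <<'E'
from pred import *
sd=cv2.imread("pics/s15.png");a=cv2.resize(sd[200:270,300:370],None,fx=5.7,fy=5.7,interpolation=2)
im=cv2.imread("pics/w15.png")
b=cv2.resize(im[120:274,240:394],(399,399),interpolation=2);cv2.imwrite("pics/s15z.png",np.hstack([a,b]))
E
```

```text
21.5 [0.55130066 0.05712403 0.18290327] [-0.6 -0.6 -1.6] [ 0.04  0.02 -0.03] 0.2956996980880183 27.204372224097686
(420, 800, 3)
```

View pics/s15z.png

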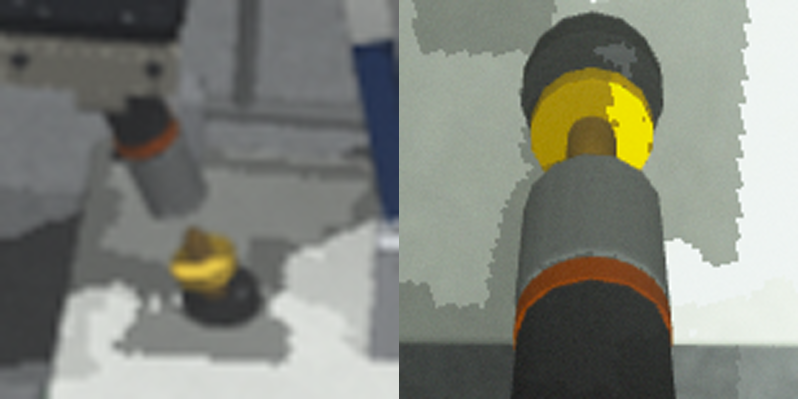

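Now the columns agree (collar 592, coupler 592) and the bore has about 2.5 mm radial play. I insert 30 mm along the nipple axis, stopping short of the collar.

Emit:
{"op": "apply_moves", "data": {
  "targets": [1, 0.0064, 0, 0.0176, 0, 1, 0.0064, 0, 0.0176, 0, 1, 0.0064, 0, 0.0176, 0, 1, 0.0064, 0, 0.0176, 0, 1, 0, 0, 0, 0, 1, 0, 0, 0, 0]
}}

```text
clock: 22.35
position: [0.5612, 0.0544, 0.1548]
ee_rot: [-3.113, 0.425, -0.0]
force: [-0.3, -0.2, -2.5]
width: 0.297
```

```bash
python3 chk2.py 16 280 170 400 275
python3 - <<'E'
from pred import *
sd=cv2.imread("pics/s16.png");a=cv2.resize(sd[200:270,300:370],None,fx=5.7,fy=5.7,interpolation=2)
im=cv2.imread("pics/w16.png")
b=cv2.resize(im[120:274,240:394],(399,399),interpolation=2);cv2.imwrite("pics/s16z.png",np.hstack([a,b]))
E
```

```text
22.35 [0.5611932  0.05439248 0.15482061] [-0.3 -0.2 -2.5] [0.03 0.06 0.03] 0.2970212803531602 27.32595779249074
(420, 800, 3)
```

View pics/s16z.png

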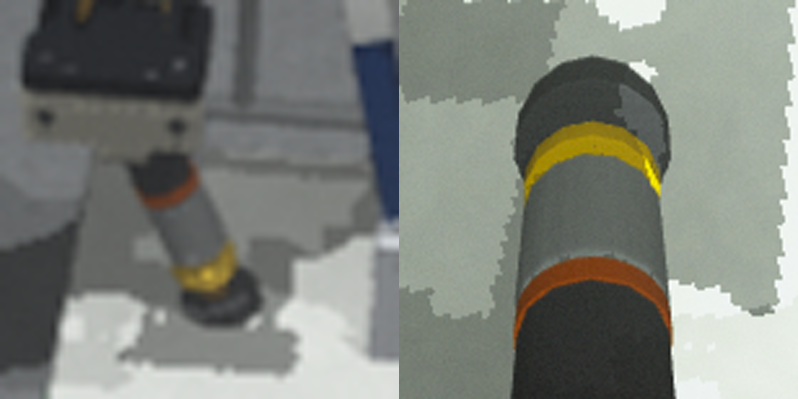

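No contact force, the coupler axis is in line with the nipple, and the rim is about 6 mm from the collar. I press with a firmer grip.

Emit:
{"op": "apply_moves", "data": {
  "targets": [1, 0, 0, 0, 0, 1, 0.0021, 0, 0.0059, 0, 1, 0.0021, 0, 0.0059, 0, 1, 0.0021, 0, 0.0059, 0, 1, 0.0021, 0, 0.0059, 0, 1, 0, 0, 0, 0],
  "grip_force": 58
}}

```text
clock: 23.2
position: [0.5644, 0.0535, 0.1459]
ee_rot: [-3.113, 0.425, -0.0]
force: [-3.6, 0.2, 6.0]
width: 0.297
```

```bash
cat > chk3.py <<'E'
import sys
from pred import *
n=sys.argv[1];s=arm.observe();print(s["clock"],s["position"],s["force"].round(1),s["width"])
sd=shot("side","s"+n);a=cv2.resize(sd[200:270,300:370],None,fx=5.7,fy=5.7,interpolation=2)
im=shot("wrist","w"+n)
b=cv2.resize(im[120:274,240:394],(399,399),interpolation=2);cv2.imwrite(f"pics/s{n}z.png",np.hstack([a,b]))
E
python3 chk3.py 17
```

```text
23.2 [0.56442959 0.05351479 0.14586319] [-3.6  0.2  6. ] 0.296718948277798
```

View pics/s17z.png

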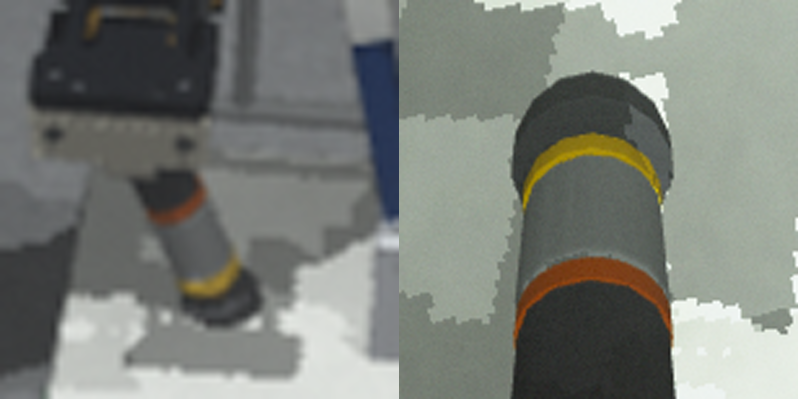

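The rim is on the collar and the force is building. I continue.

Emit:
{"op": "apply_moves", "data": {
  "targets": [1, 0.0021, 0, 0.0059, 0, 1, 0.0021, 0, 0.0059, 0, 1, 0.0021, 0, 0.0059, 0, 1, 0.0021, 0, 0.0059, 0, 1, 0, 0, 0, 0, 1, 0, 0, 0, 0]
}}

```text
clock: 24.05
position: [0.5676, 0.0528, 0.1378]
ee_rot: [-3.112, 0.425, -0.001]
force: [-9.3, -0.2, 22.2]
width: 0.292
```

```bash
python3 chk3.py 18
```

```text
24.05 [0.56764129 0.05279429 0.13782966] [-9.3 -0.2 22.2] 0.2916504480265895
```

View pics/s18z.png

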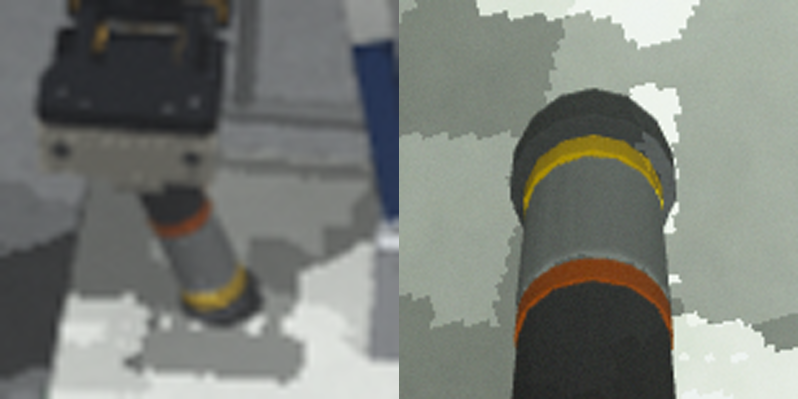

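Run:
```python
from pred import *
s=arm.observe();c=cam("wrist",s)
foot=np.array([.6052,.0419,.055]);a=np.array([-.330,.0934,.9394]);ux=np.array([.9622,-.2725,0]);v=ux*.9394+np.array([0,0,.3429])
k=399/154
g=lambda p:((proj(c,p)-[240,120])*k)
print("boss far top edge",g(foot+a*.012+v*.019))
for d in(0,.006,.009,.012): print(d,"collar face edge",g(foot+a*(.034-d)+v*.0155),"rim",g(foot+a*(.034-d)+v*.015))
for th,gg in((.35,.0865),(.37,.0865)):
    m,up,sd,G=pts(s,th,gg);print(th,"mouth s",(m-foot)@a,"radial ux",(m-foot)@v, g(m+sd*.015))
```

```text
boss far top edge [194.51747243 116.01072582]
0 collar face edge [194.33910029 180.05712542] rim [194.32486941 182.27928603]
0.006 collar face edge [194.3637241  165.82392768] rim [194.34979031 168.01427353]
0.009 collar face edge [194.37560996 158.9535911 ] rim [194.36182018 161.12823766]
0.012 collar face edge [194.38722474 152.23994097] rim [194.37357607 154.3990309 ]
0.35 mouth s 0.022366328504525457 radial ux -0.0018527837827491706 [192.13569672 163.17534801]
0.37 mouth s 0.022384871910589656 radial ux -0.0001228182757065178 [192.13584273 156.4732838 ]
```

The rim is at row 155, predicted 154 for a 12 mm press. The measured pose puts the mouth 22.4 mm along the axis, so the collar is pressed 11.6 mm, at its stop. I hold briefly and check stability and the rest of the scene.

Emit:
{"op": "apply_moves", "data": {
  "targets": [1, 0, 0, 0, 0, 1, 0, 0, 0, 0, 1, 0, 0, 0, 0, 1, 0, 0, 0, 0, 1, 0, 0, 0, 0, 1, 0, 0, 0, 0]
}}

```text
clock: 24.9
position: [0.5677, 0.0528, 0.1378]
ee_rot: [-3.112, 0.425, -0.001]
force: [-9.2, -0.5, 22.3]
width: 0.295
```

```bash
python3 chk3.py 19
python3 - <<'E'
from h import *
a=cv2.imread("pics/s19.png")[130:330,230:470];b=cv2.imread("pics/w19.png")
print(blobs(cv2.imread("pics/s19.png"),(0,150,60),(8,255,255),8,(310,150,390,240)))
cv2.imwrite("pics/fin.png",np.hstack([cv2.resize(a,None,fx=2,fy=2),cv2.resize(b,None,fx=.5,fy=400/480)]))
E
```

```text
24.9 [0.56765916 0.05280089 0.13781958] [-9.2 -0.5 22.3] 0.29463133818334586
[([342, 191, 5, 6, 27], [343.9, 193.4]), ([371, 214, 8, 13, 78], [375.0, 219.4])]
```

View pics/fin.png

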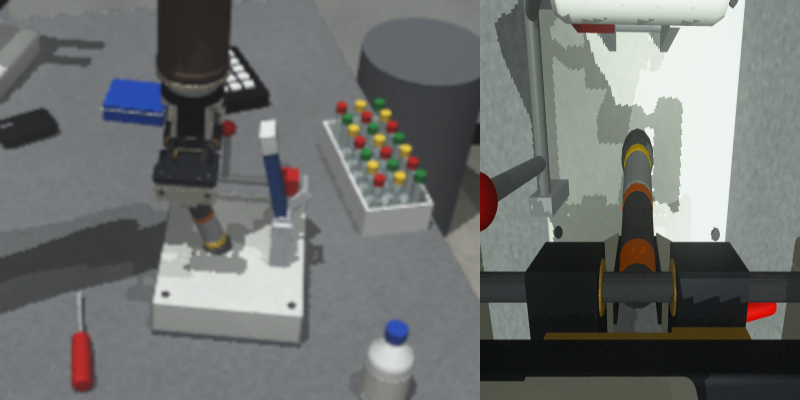

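The force is steady at 24 N and the position has not drifted. The lever is upright (knob at side (344,193), as before), the beam is up and the coupler sits square on the nipple with the collar down. I hand in.

```bash
python3 -c "
from cell import arm
print(arm.sign_off())"
```

```text
the job is handed in; nothing more can be done
None
```

The job is handed in at about 25 s of the 58 s allowed. The coupler is pressed onto the nipple, still gripped, and holding the yellow collar down. No verdict was reported.

**What I did**
- I pushed the lever out and the beam rose to its stop. Its tip was within about 3 pixels (side and top views) of the position predicted for 1.35 rad.
- I then put the lever back to arrest the beam.
- I took the orange-ringed coupler from the rack. To match the tilted nipple, I leaned it to about 0.36 rad in a light grip against the edge of its well.
- I pressed it along the nipple axis onto the collar.

**Last checks**
- **Collar:** the mouth was 22.4 mm along the nipple, so the collar was pressed about 11.6 mm of 12. The picture agreed, with the rim at row 155 against 154 predicted.
- **Hold:** the force stayed near 24 N for about 0.8 s with no drift.
- **Lever and beam:** the lever knob was back within about 1 pixel of its starting position, and the beam was still up.

**What went wrong on the way**
- The first attempt to return the lever passed over the knob. The second rode up on it with about 33 N upward before I backed off, and the third succeeded.
- The two tilt readings were 0.36 and 0.375 rad, slightly more than the 0.35 needed.
- I did not recheck every bystander at the end. I saw none moved in the pictures I took.

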